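# Dispense one pressed-sugar sweet and slide it onto the serving slate

### The arm

A 6-joint arm with a two-finger parallel gripper is mounted at the origin on the work surface. World frame = base frame: x ahead of the robot, y to its left, z up, the work surface at z = 0. Lengths are in mm, angles in rad, forces in N, time in s.
With the tool pointing down it reaches from about 350 to 975 mm from the base axis. Payload 7.1 kg.
Tool frame: the origin (TCP) lies at the very end of the fingers, on their centre line; the grasp point (between the pads) lies ctrl.hold_point_z behind it (ctrl.hold_point_z is the distance from the TCP to the grasp point, in mm); z points along the fingers, y is the line along which they close (so a half turn about z gives the same grasp; the last joint's range is limited). The gripper opens to 88 mm and grips with 3 to 60 N. Pads are 20 mm wide; open, the fingers measure 115 mm over their backs; the gripper's body (75 mm by 178 mm) begins 61 mm behind the grasp point.
Start: joints at [-1.127, 0.423, 1.63, -0, 1.089, -0.019], TCP at [279.049, -559.229, 222.675] pointing down, gripper open.
Joint ranges: [-3, 3], [-0.9, 2.11], [0.09, 2.58], [-1.31, 4.45], [0.11, 2.69], [-2.54, 2.54]. Speed limits (rad/s): [2.39, 2.39, 3.01, 3.14, 3.14, 3.14].

### API

Orientations are given as a rotation vector (axis times angle).
In Python, from workcell import ctrl gives the robot as it stands. The module is installed in compiled form; this text tells all that it offers.
- The arm moves only by the shell command python3 -m creep 'ROWS'. ROWS is JSON, a list of rows, each an object with "translation": the shift along the tool's x, y, z in mm, a list of three; "angular": the turn, a rotation vector about the tool's x, y, z in rad, a list of three; "jaw": the opening, from 0 (shut) to 1 (fully open). A call has exactly 8 rows; each row is the pose to reach, as a shift and turn from the pose commanded when the call began, along the tool's axes at that moment; what a row does not reach only later rows make up. A row lasts 1/8 s, in which the tool goes at most 62.5 mm and 10.7 degrees, less where a joint would pass 70% of its speed; a pose out of reach is approached as far as the arm can. A call with a gripper value outside its range is refused whole. The fingers move at their own pace and stop on an object; the grip force is fixed at half the most. Time passes only in rows, so rows that repeat a pose let the fingers close, or fill a call up. It gives the time, the measured TCP pose, the force, the opening and the grip force at its end, in the units of the state.
- ctrl.get_obs(): the state, without advancing time (a new reading comes with each control period).
- ctrl.get_image(name): name is "scene" or "top" or "wrist"; returns the picture (480x640x3 uint8, red, green, blue); there is no depth.
- ctrl.camera_info(name): a dict with "camera_matrix" (3x3 intrinsics, pixels), "world_from_camera" (4x4, takes a point from camera to world coordinates). Camera axes: x right, y up, looking along -z (the intrinsics and any distortion apply to the point x, -y, -z); pixel columns grow to the right and rows downward; lengths in mm; the calibration is good to about 2 mm. A picture is of the moment at which its call begins: read the wrist's pose just before it. camera_info takes no time and is no camera call; for the wrist camera it gives the pose at the moment of the call.
- ctrl.close_job(): hands the job in; it is judged then, once.
Trained networks look in the newest picture that a camera, given by its name, has taken for a name from the list of things; names that differ only in an ending like _2 or _b are one class to them, and where a whole thing is asked for, a point or a joint stands for the part that bears it (a point fixed in the world has none). Each returns a list of dicts, best first, with "score" (0 to 1); they miss things now and then, are a little off and sometimes report something else, mostly with a low value. They report only what shows in the picture. A call takes as long as a camera call. They do not tell look-alikes from the thing itself.
- ctrl.look_for(camera, label): "rect" ([left, top, right, bottom] in pixels, round what is visible of it).
The state is a dict: "t": time; "qpos": joint angles; "qvel": joint speeds; "joint_torque": joint torques, N m; "ee_pos": TCP position; "orientation": TCP orientation; "ft_force": force on the tool from outside, world axes, zero at the start; "moment": the same for the moment, N m; "width": finger opening in mm; "grasp_force": force on a finger pad.
Only numpy, scipy, OpenCV 4.12 (cv2) and the standard library are available. Lean on these libraries where they do the work, as an engineer would, in place of code of your own. Each camera call takes 0.05 s, during which the arm holds its last target. There are 200 camera calls.

### The job

Press the red plunger of the sweet dispenser once, all the way down, and let it spring right back up, so that a single green sweet comes out; then nudge that sweet gently sideways along the dispenser's delivery lane with the fingertips until it lies wholly on the dark serving slate. Never lift the sweet off the surface it slides on, and leave the rest of the stack in the magazine, the two pink sweets on the slate and everything else on the table as they are.

Things in the scene. Friction and masses are not known exactly. Their poses are not given: they have to be found in the camera images.
- dispenser: Countertop dispenser for disc sweets, aluminium and white, fixed, base plate x -103 to +105, y -65 to +65 mm. Origin on the table under the magazine axis, z up; -x is its front (sweets come out there, towards the robot, yaw up to 0.3 rad), y runs along its delivery lane. Base plate top (the deck) is 11 mm above the table. Rear: white gear case x 30 to 100, y -30 to 30, 62 mm high, with the plunger at x 68, y 0.
- magazine_top (a point): Centre of the open top of the clear upright magazine tube, 49 mm outer diameter, 56 mm above the table. The tube stands on a white block, dispenser x -25 to +30, y -31 to +31, 33 mm high, with the outlet in its front. Axes as the dispenser's. Each full press pushes out the lowest sweet; as the plunger returns the next one drops into place; a stroke let go half way leaves a sweet stuck in the outlet.
- landing (a point): Point on the deck in the middle of the delivery lane where the centre of the ejected sweet stops after a full slow press (dispenser x -60, y 0 mm); after a fast press it may slide up to 19 mm farther out. The sweet is pushed out at twice the plunger's speed. Axes as the dispenser's.
- lane_left_end (a point): Middle of the open +y end of the delivery lane, on the deck. The lane is the strip of deck in front of the block, dispenser x -25 to -99, y -65 to +65 mm, with a 6 mm high fence along its rear and a 6 mm high lip along its front.
- lane_right_end (a point): Middle of the open -y end of the delivery lane, on the deck.
- plunger (a joint): How far the plunger is pressed down, in m: 0 = up (rest), 0.033 = fully down against its stop. Spring returned: about 4 N to start, about 10 N fully down. It comes back up by itself when released.
- plunger_top (a point): Centre of the flat top of the red mushroom plunger knob (36 mm diameter, flat top 28 mm, knob 14 mm high), 122 mm above the table when up; 89 mm when fully down. It moves straight down.
- sweet1: The lowest green sweet of the stack in the magazine, the one that comes out: a hard pressed-sugar disc, 40 mm diameter, 14 mm thick, about 20 g. Origin at the centre of its underside, z along its axis. At the start it lies on the deck under the magazine.
- sweet2: Second green sweet of the stack, same size, resting on sweet1 (it drops onto the deck when the plunger returns). Origin at the centre of its underside.
- sweet3: Top green sweet of the stack, same size and origin.
- slate: Dark serving slate, loose flat board 150 (x) x 120 (y) x 9 mm, 0.4 kg. Origin at the centre of its underside. It lies off the left (+y) or the right (-y) end of the lane, 1 to 13 mm from the deck, in line with the dispenser within 0.05 rad. Its top is 2 mm lower than the deck, so a sweet slides straight over onto it. The lane's middle meets it at about slate x = +30 mm.
- pink_a: Pink sweet (40 mm diameter, 14 mm thick) already served on the slate, on its half with negative x. Origin at the centre of its underside.
- pink_b: The other pink sweet on the slate's half with negative x, same size.
- pick_bowl: White bowl with four wooden picks standing in it, 94 mm across, 52 mm high (picks to about 65 mm), loose, standing off the other end of the delivery lane. Origin at the centre of its underside.
- spare_bowl: Empty white bowl, 94 mm across, 52 mm high, loose. Origin at the centre of its underside.
- refill_jar: Closed jar, 76 mm across, 110 mm high, loose, standing behind and beside the dispenser. Origin at the centre of its underside.
- tea_cup: Blue cup, 72 mm across, 70 mm high, loose, standing behind and beside the dispenser. Origin at the centre of its underside.
- spatula: Spatula with a wooden handle and a thin slotted blade, lying flat on the table, loose. Origin under its middle.
- plate: White plate, 212 mm across, 19 mm high, loose. Origin at the centre of its underside.
Mind the look-alikes: they are no part of the job. What is shaped like the dispenser but blue is not meant.

How it is judged (in metres and radians):
On the way, in this order (a step that is already met when the one before it is completed fails the run):
1. the plunger is pressed fully down and the lowest sweet is out on the delivery lane (value of joint plunger above 0.03 m and x of sweet1 in the frame of dispenser below -0.052 m), for 0.05 s.
2. the plunger is let go and has sprung back up (value of joint plunger below 0.003 m), for 0.2 s.
3. the sweet has been pushed sideways onto the slate (x of sweet1 in the frame of slate between -0.057 and 0.057 m and y of sweet1 in the frame of slate between -0.042 and 0.042 m and z of sweet1 in the frame of slate between 0.007 and 0.0115 m and angle between sweet1's own z axis and vertical below 0.1 rad), for 0.1 s.
At the end, for the whole second after the job is handed in: The ejected sweet lies flat, at rest and wholly on the slate (its edge at most 2 mm over the slate's edge); the plunger is back up (within 3 mm); the other two green sweets are stacked in the magazine, centred within 7 mm, the next one down on the deck; nothing else has been moved (all of step 3 and linear speed of sweet1 below 0.02 m/s and value of joint plunger below 0.003 m and horizontal distance between each of sweet2, sweet3 and dispenser below 0.007 m and height (world z) of sweet2 below 0.014 m and height (world z) of sweet3 below 0.029 m); the robot touches nothing.
It fails at once if the sweet is lifted (more than 10 mm above the deck) (height (world z) of sweet1 above 0.021 m).
It fails at once if a second sweet is pushed out of the magazine or sweets are taken from it (second press) (horizontal distance between any of sweet2, sweet3 and dispenser above 0.012 m or height (world z) of sweet3 above 0.048 m).
It fails at once if the plunger is let go half way, with the sweet stuck in the outlet (value of joint plunger below 0.002 m and x of sweet1 in the frame of dispenser between -0.042 and -0.01 m and y of sweet1 in the frame of dispenser between -0.025 and 0.025 m).
It fails at once if the sweet is flicked sideways instead of nudged gently (over 0.5 m/s) (linear speed of sweet1 above 0.5 m/s and (y of sweet1 in the frame of dispenser above 0.025 m or y of sweet1 in the frame of dispenser below -0.025 m)).
It fails at once if another thing is disturbed: a pink sweet moved over 8 mm, the slate over 10 mm, or any other thing on the table over 15 mm (distance of any of pink_a, pink_b from where it was at the start of the episode above 0.008 m or distance of slate from where it was at the start of the episode above 0.01 m or distance of any of pick_bowl, spare_bowl, refill_jar, tea_cup, spatula, plate from where it was at the start of the episode above 0.015 m).
It also fails if it takes over 45 s, if anything falls off the work surface, if the arm or the gripper's body presses on something with over 40 N, if the wrist force passes 120 N, or if a joint passes its speed limit or range.

## Working session

There is one attempt and no reset: what is moved stays moved. The work goes in short steps, Python scripts to look and compute and a shell command to move; the robot and the scene stay as the last step left them, time stands still between calls to the robot, and variables do not carry over. Pictures are saved under pics/ and viewed, at most 10 in all, crops included, and the job is handed in when it is done.

```bash
mkdir -p pics
cat > h.py <<'E'
import numpy as np,cv2
from workcell import ctrl
from scipy.spatial.transform import Rotation as R
def snap(n,f):
    im=ctrl.get_image(n); cv2.imwrite('pics/'+f,im[:,:,::-1]); return im
def px2w(n,u,v,z,info=None):
    i=info or ctrl.camera_info(n);K=np.array(i['camera_matrix']);T=np.array(i['world_from_camera'])
    p=np.linalg.inv(K)@[u,v,1]; d=T[:3,:3]@[p[0],-p[1],-p[2]]; o=T[:3,3]
    return o+d*(z-o[2])/d[2]
def w2px(n,P,info=None):
    i=info or ctrl.camera_info(n);K=np.array(i['camera_matrix']);T=np.array(i['world_from_camera'])
    c=T[:3,:3].T@(np.array(P,float)-T[:3,3]); p=K@[c[0],-c[1],-c[2]]; return p[:2]/p[2]
E
python3 - <<'E'
from h import *
for n in('top','scene'):
    snap(n,n+'0.png'); i=ctrl.camera_info(n);print({k:(np.round(v,2).tolist() if k!='x' else 0) for k,v in i.items()})
    for l in('dispenser','plunger_top','slate','magazine_top','pink_a','pick_bowl','refill_jar','tea_cup'):
        print(n,l,[(round(d['score'],2),np.round(d['rect']).tolist()) for d in ctrl.look_for(n,l)[:4]])
print(ctrl.get_obs(),ctrl.hold_point_z)
E
```

```text
{'camera_matrix': [[478.72, 0.0, 319.94], [0.0, 478.72, 236.52], [0.0, 0.0, 1.0]], 'world_from_camera': [[-0.0, 0.99, -0.14, 412.18], [-1.0, -0.0, -0.0, 65.49], [-0.0, 0.14, 0.99, 1228.69], [0.0, 0.0, 0.0, 1.0]]}
top dispenser [(0.56, [350.0, 208.0, 409.0, 292.0]), (0.55, [309.0, 107.0, 363.0, 192.0]), (0.25, [374.0, 237.0, 391.0, 257.0])]
top plunger_top [(0.61, [328.0, 105.0, 341.0, 123.0]), (0.47, [374.0, 212.0, 389.0, 225.0])]
top slate [(0.56, [409.0, 252.0, 460.0, 315.0]), (0.45, [352.0, 208.0, 410.0, 294.0])]
top magazine_top [(0.97, [353.0, 208.0, 410.0, 292.0]), (0.81, [303.0, 100.0, 361.0, 191.0])]
top pink_a [(0.75, [442.0, 292.0, 457.0, 304.0]), (0.47, [420.0, 293.0, 436.0, 310.0])]
top pick_bowl [(0.73, [314.0, 270.0, 354.0, 310.0])]
top refill_jar [(0.96, [227.0, 160.0, 263.0, 200.0])]
top tea_cup [(0.84, [432.0, 159.0, 460.0, 188.0])]
{'camera_matrix': [[454.65, 0.0, 324.8], [0.0, 454.65, 223.83], [0.0, 0.0, 1.0]], 'world_from_camera': [[0.23, -0.67, 0.7, 1428.03], [0.97, 0.15, -0.18, -177.78], [0.02, 0.72, 0.69, 959.06], [0.0, 0.0, 0.0, 1.0]]}
scene dispenser [(0.97, 
[... 671 characters left out ...]
2.0])]
{'t': 0.9, 'qpos': array([-1.12705318e+00,  4.23093636e-01,  1.62990694e+00, -1.88835644e-05,
        1.08861165e+00, -1.89788082e-02]), 'qvel': array([ 0.00019881,  0.00114772, -0.00013963, -0.00133138,  0.00092727,
        0.00265535]), 'joint_torque': array([ 5.16245400e-04, -5.44553804e+01, -2.74045300e+01,  6.44963561e-02,
        1.69337547e-02, -3.49954050e-06]), 'ee_pos': array([ 279.01105346, -559.23915501,  222.67630659]), 'orientation': array([-3.05786726e+00, -7.20384708e-01,  3.21705356e-05]), 'ft_force': array([ 0.05189344, -0.03849921,  0.60852504]), 'moment': array([0.01458007, 0.00508032, 0.00337471]), 'grasp_force': 0.0, 'width': 87.76060167806848} 18.700000000000003
```

View pics/top0.png

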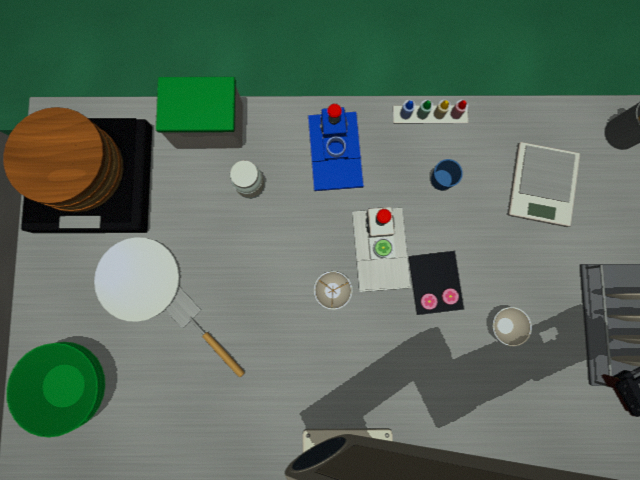

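View pics/scene0.png

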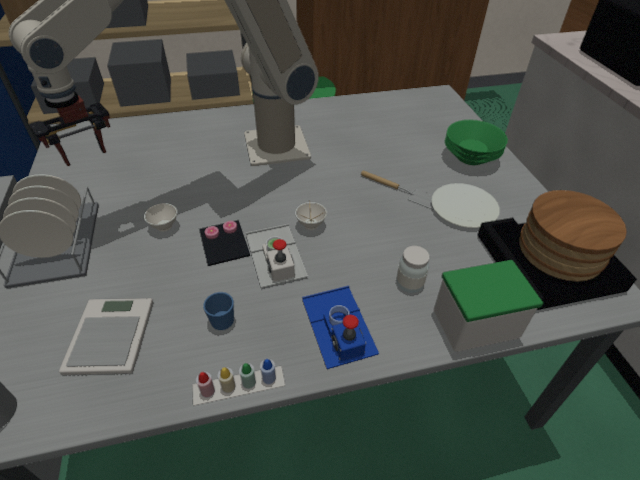

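The top view shows the white dispenser at (382,248) and its blue look-alike at (336,150). Red knobs sit at (383,216) on the white one and (335,111) on the blue one. The slate is at (436,282), off the right (-y) end of the lane, with the pinks at (429,301) and (450,296). The pick bowl is at (333,290). By the description I choose the white dispenser and check it in a crop.

Run:
```python
from h import *
im=cv2.imread('pics/top0.png')
c=im[195:325,340:480]; cv2.imwrite('pics/c0.png',cv2.resize(c,None,fx=4.5,fy=4.5,interpolation=cv2.INTER_CUBIC))
h=cv2.cvtColor(im,cv2.COLOR_BGR2HSV)
m=((h[...,0]<8)|(h[...,0]>172))&(h[...,1]>200)&(h[...,2]>120)
r=np.argwhere(m[200:232,365:400]); print(r.mean(0)+[200,365],r.min(0)+[200,365],r.max(0)+[200,365])
v,u=(r.min(0)+r.max(0))/2+[200,365]
print('knob',px2w('top',u,v,118))
```

```text
[215.83783784 383.46621622] [209 377] [222 390]
knob [615.54133976 -83.48450649 118.        ]
```

View pics/c0.png

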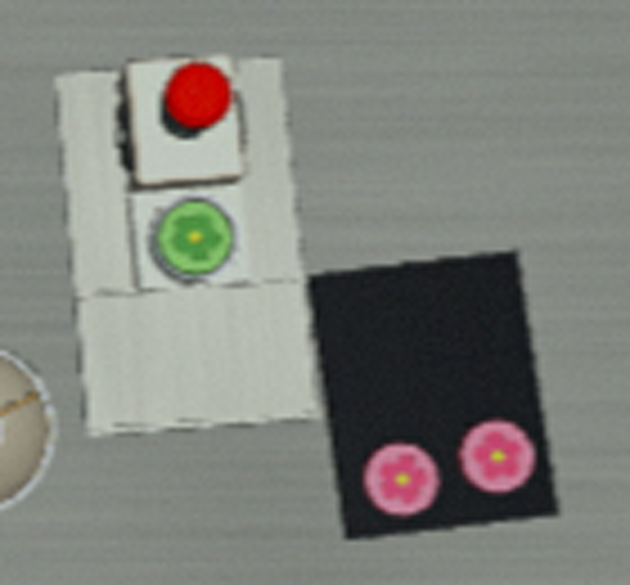

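The crop confirms the white dispenser: red knob at crop (198,96), green stack at (195,236), and an empty lane in front. The slate is to the right with both pinks near its front edge. Next I compute the poses.

Run:
```python
from h import *
f=lambda u,v,z:px2w('top',340+u/4.5,195+v/4.5,z)
D=np.array([f(57,75,11),f(282,60,11),f(317,417,11),f(92,435,11)])[:,:2]
L=np.array([[105,65],[105,-65],[-103,-65],[-103,65]])
S=np.array([f(308,276,9),f(518,251,9),f(557,514,9),f(347,538,9)])[:,:2]
LS=np.array([[75,60],[75,-60],[-75,-60],[-75,60]])
def fit(L,D):
    a=L-L.mean(0);b=D-D.mean(0)
    y=np.arctan2((a[:,0]*b[:,1]-a[:,1]*b[:,0]).sum(),(a*b).sum());M=np.array([[np.cos(y),-np.sin(y)],[np.sin(y),np.cos(y)]])
    t=D.mean(0)-M@L.mean(0); return y,M,t,(L@M.T+t-D)
y,M,t,e=fit(L,D);print('disp',y,t,e.round(1).tolist())
print('mag meas',f(195,236,53),'knob pred',M@[68,0]+t)
y2,M2,t2,e2=fit(LS,S);print('slate',y2,t2,e2.round(1).tolist())
for u,v in((402,479),(497,456)):
    p=f(u,v,23)[:2]; print('pink world',p,'slate',M2.T@(p-t2),'disp',M.T@(p-t))
print('slate in disp',M.T@(t2-t)); print('landing',M@[-60,0]+t)
i=ctrl.camera_info('wrist');o=ctrl.get_obs()
Rt=R.from_rotvec(o['orientation']).as_matrix();T=np.array(i['world_from_camera'])
print('Rtool',Rt.round(3).tolist(),'cam in tool',(Rt.T@(T[:3,3]-o['ee_pos'])).round(),(Rt.T@T[:3,:3]).round(2).tolist(), np.round(i['camera_matrix'],1).tolist())
```

```text
disp 0.07520052701669516 [546.13907671 -91.04169768] [[0.6, -0.0], [1.9, -0.1], [-1.2, -1.4], [-1.2, 1.6]]
mag meas [547.26879731 -90.14012846  53.        ] knob pred [613.94689324 -85.93288018]
slate 0.11290797197768869 [ 462.52417561 -227.9896406 ] [[1.0, -0.2], [0.5, 0.4], [-0.5, -0.8], [-1.0, 0.6]]
pink world [ 414.84219299 -206.08194266] slate [-44.91007387  27.14044879] disp [-139.5687444  -104.85082367]
pink world [ 427.36966438 -259.24262736] slate [-38.45188931 -27.09319196] disp [-131.07062315 -158.80244897]
slate in disp [ -93.66744    -130.27893705]
landing [486.30865035 -95.54947782]
Rtool [[0.895, 0.446, -0.0], [0.446, -0.895, 0.0], [-0.0, -0.0, -1.0]] cam in tool [  85.    1. -163.] [[-0.0, 0.95, 0.3], [1.0, 0.0, 0.0], [0.0, 0.3, -0.95]] [[337.4, 0.0, 321.2], [0.0, 337.4, 235.2], [0.0, 0.0, 1.0]]
```

```bash
python3 -m creep '[{"translation":[51,-27,0],"angular":[0,0,-0.15],"jaw":1},{"translation":[102,-55,0],"angular":[0,0,-0.3],"jaw":1},{"translation":[153,-82,0],"angular":[0,0,-0.45],"jaw":0.5},{"translation":[204,-109,0],"angular":[0,0,-0.6],"jaw":0},{"translation":[255,-137,0],"angular":[0,0,-0.75],"jaw":0},{"translation":[306,-164,0],"angular":[0,0,-0.9],"jaw":0},{"translation":[357,-191,0],"angular":[0,0,-1.05],"jaw":0},{"translation":[408,-219,0],"angular":[0,0,-1.18],"jaw":0}]'
python3 - <<'E'
from h import *
o=ctrl.get_obs();Rt=R.from_rotvec(o['orientation']).as_matrix();print(o['ee_pos'],o['qpos'].round(2),Rt.round(3).tolist())
print('to knob+60',Rt.T@(np.array([615,-84.5,182])-o['ee_pos']))
E
```

```text
t: 1.9
ee_pos: [547.4, -179.5, 222.9]
orientation: [2.134, 2.304, 0.0]
ft_force: [0.9, -1.1, -0.0]
width: 31.4
grasp_force: 0.0
[ 547.42742255 -179.51290456  222.93493963] [-0.34  0.35  1.74 -0.    1.05 -0.41] [[-0.076, 0.997, 0.001], [0.997, 0.076, -0.0], [-0.0, 0.001, -1.0]]
to knob+60 [89.58447726 74.61201392 40.94927778]
```

```bash
python3 -m creep '[{"translation":[30,25,0],"angular":[0,0,0],"jaw":0},{"translation":[60,50,10],"angular":[0,0,0],"jaw":0},{"translation":[80,66,25],"angular":[0,0,0],"jaw":0},{"translation":[89.5,74.5,41],"angular":[0,0,0],"jaw":0},{"translation":[89.5,74.5,41],"angular":[0,0,0],"jaw":0},{"translation":[89.5,74.5,41],"angular":[0,0,0],"jaw":0},{"translation":[89.5,74.5,41],"angular":[0,0,0],"jaw":0},{"translation":[89.5,74.5,41],"angular":[0,0,0],"jaw":0}]'
python3 - <<'E'
from h import *
i=ctrl.camera_info('wrist')
im=snap('wrist','w1.png')
print(ctrl.get_obs()['ee_pos'])
h=cv2.cvtColor(im,cv2.COLOR_RGB2HSV)
m=(((h[...,0]<8)|(h[...,0]>172))&(h[...,1]>200)&(h[...,2]>120)).astype(np.uint8)
n,l,s,c=cv2.connectedComponentsWithStats(m)
for k in range(1,n):
    if s[k][4]>100: print(s[k],c[k],px2w('wrist',*c[k],118,i))
print('pred knob px',w2px('wrist',[615,-84.5,122],i),'tip',w2px('wrist',ctrl.get_obs()['ee_pos'],i))
E
```

```text
t: 2.9
ee_pos: [614.2, -87.2, 182.3]
orientation: [2.141, 2.298, 0.001]
ft_force: [0.4, -0.6, 0.5]
width: 0.4
grasp_force: 0.0
[614.2436615  -87.04290567 182.18502181]
pred knob px [320.98503688 248.41797263] tip [319.24580597 290.97476687]
```

View pics/w1.png

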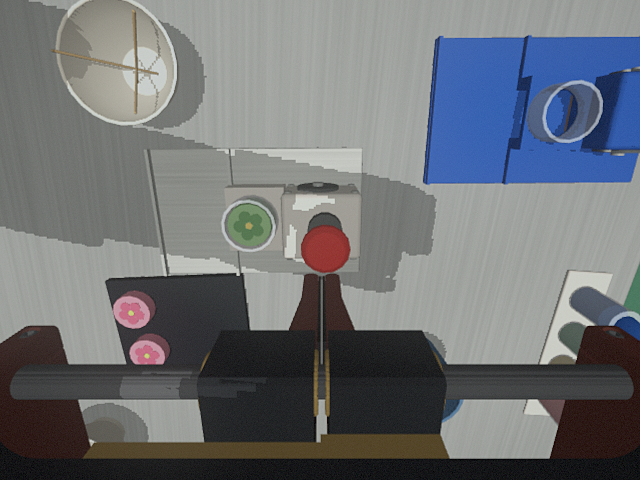

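The wrist view shows the white dispenser's red knob at (325,248), just ahead of the shut fingertips at (322,277). The stack is at (248,225), the slate and pinks are at lower left, and the blue look-alike is at upper right.

Run:
```python
from h import *
o=ctrl.get_obs();Rt=R.from_rotvec(o['orientation']).as_matrix()
k=px2w('wrist',325.5,248,120);m=px2w('wrist',248.5,225.5,53)
print(k,m,px2w('wrist',245,275,9),o['ee_pos'])
d=(k+m-[*(m-k)[:2],0]-m) 
print('yaw',np.arctan2(k[1]-m[1],k[0]-m[0]),'dist',np.hypot(*(k-m)[:2]))
print('shift',Rt.T@(np.array([k[0],k[1],124])-o['ee_pos']))
```

```text
[618.20836415 -84.51138896 120.        ] [550.0992058  -91.89808972  53.        ] [ 537.71189134 -161.39257099    9.        ] [614.2436615  -87.04290567 182.18502181]
yaw 0.10803161059652118 dist 68.5085454401146
shift [ 2.25492873  4.09219404 58.18757128]
```

```bash
python3 -m creep '[{"translation":[2,2.5,15],"angular":[0,0,0],"jaw":0},{"translation":[2,2.5,30],"angular":[0,0,0],"jaw":0},{"translation":[2,2.5,45],"angular":[0,0,0],"jaw":0},{"translation":[2,2.5,54],"angular":[0,0,0],"jaw":0},{"translation":[2,2.5,57],"angular":[0,0,0],"jaw":0},{"translation":[2,2.5,57],"angular":[0,0,0],"jaw":0},{"translation":[2,2.5,57],"angular":[0,0,0],"jaw":0},{"translation":[2,2.5,57],"angular":[0,0,0],"jaw":0}]'; python3 -m creep '[{"translation":[0,0,5],"angular":[0,0,0],"jaw":0},{"translation":[0,0,10],"angular":[0,0,0],"jaw":0},{"translation":[0,0,15],"angular":[0,0,0],"jaw":0},{"translation":[0,0,20],"angular":[0,0,0],"jaw":0},{"translation":[0,0,25],"angular":[0,0,0],"jaw":0},{"translation":[0,0,29],"angular":[0,0,0],"jaw":0},{"translation":[0,0,32],"angular":[0,0,0],"jaw":0},{"translation":[0,0,34],"angular":[0,0,0],"jaw":0}]'
```

```text
t: 3.95
ee_pos: [616.9, -84.4, 125.2]
orientation: [2.14, 2.299, 0.001]
ft_force: [-0.1, 0.8, 0.3]
width: 0.4
grasp_force: 0.0
t: 4.95
ee_pos: [617.3, -84.4, 91.7]
orientation: [2.139, 2.299, 0.001]
ft_force: [-1.5, 0.4, 10.6]
width: 0.3
grasp_force: 5.5
```

```bash
python3 -m creep '[{"translation":[0,0,2],"angular":[0,0,0],"jaw":0},{"translation":[0,0,3],"angular":[0,0,0],"jaw":0},{"translation":[0,0,4],"angular":[0,0,0],"jaw":0},{"translation":[0,0,4],"angular":[0,0,0],"jaw":0},{"translation":[0,0,4],"angular":[0,0,0],"jaw":0},{"translation":[0,0,4],"angular":[0,0,0],"jaw":0},{"translation":[0,0,4],"angular":[0,0,0],"jaw":0},{"translation":[0,0,4],"angular":[0,0,0],"jaw":0}]'
python3 - <<'E'
from h import *
o=ctrl.get_obs();print(o['ee_pos'],o['ft_force'])
snap('wrist','w2.png');snap('top','t2.png')
E
```

```text
t: 5.95
ee_pos: [617.4, -84.4, 89.2]
orientation: [2.139, 2.299, 0.002]
ft_force: [-5.7, 0.7, 21.6]
width: 0.7
grasp_force: 10.7
[617.36979495 -84.41306301  89.20455675] [-5.71853914  0.74614916 21.55035959]
```

View pics/w2.png

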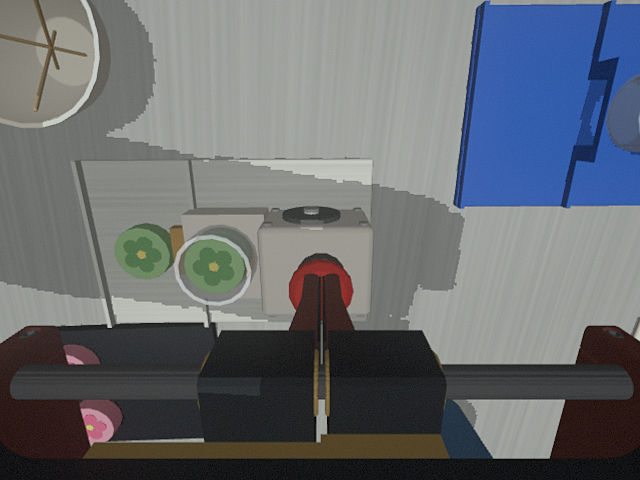

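The knob is fully down: the TCP is at 89.2 mm and the force has risen to 21.6 N against the stop. One sweet is out at (142,252), with the rest of the stack at (214,268). I'll release straight up.

```bash
python3 - <<'E'
from h import *
p=px2w('wrist',142.5,252,25);print(p)
E
python3 -m creep '[{"translation":[0,0,-10],"angular":[0,0,0],"jaw":0},{"translation":[0,0,-25],"angular":[0,0,0],"jaw":0},{"translation":[0,0,-42],"angular":[0,0,0],"jaw":0},{"translation":[0,0,-60],"angular":[0,0,0],"jaw":0.1},{"translation":[0,0,-80],"angular":[0,0,0],"jaw":0.27},{"translation":[0,0,-100],"angular":[0,0,0],"jaw":0.27},{"translation":[0,0,-110],"angular":[0,0,0],"jaw":0.27},{"translation":[0,0,-110],"angular":[0,0,0],"jaw":0.27}]'
python3 - <<'E'
from h import *
i=ctrl.camera_info('wrist');o=ctrl.get_obs();print(o['ee_pos'],o['width'])
im=snap('wrist','w3.png')
h=cv2.cvtColor(im,cv2.COLOR_RGB2HSV)
m=((h[...,0]>40)&(h[...,0]<80)&(h[...,1]>60)&(h[...,2]>60)).astype(np.uint8)
n,l,s,c=cv2.connectedComponentsWithStats(m)
for k in range(1,n):
    if s[k][4]>200: print(s[k],c[k],px2w('wrist',*c[k],25,i))
E
```

```text
[490.812576   -94.96050565  25.        ]
t: 7.05
ee_pos: [616.9, -84.4, 197.6]
orientation: [2.139, 2.299, 0.001]
ft_force: [-0.5, -0.4, 0.6]
width: 23.7
grasp_force: 0.0
[616.91588952 -84.35580752 197.59172406] 23.697936949032957
[ 177  196   41   38 1164] [197.33676976 214.56872852] [491.84324323 -94.4051662   25.        ]
[ 233  203   38   36 1006] [251.27733598 220.28429423] [546.93383604 -96.54384877  25.        ]
[ 610  220   30  121 1801] [629.84064409 286.10771793] [ 961.8331394  -141.88397422   25.        ]
```

View pics/w3.png

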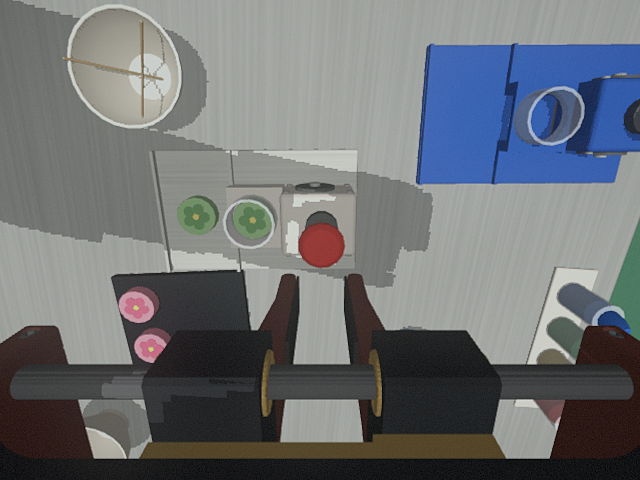

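The plunger is up again, with the knob at (321,246). The sweet lies free on the lane at (197,215) and the stack is intact at (251,220). Next I go above the lane on the sweet's +y side, with the fingers 24 mm apart so they cradle it.

```bash
python3 -m creep '[{"translation":[15,-43,0],"angular":[0,0,0],"jaw":0.27},{"translation":[30,-86,0],"angular":[0,0,0],"jaw":0.27},{"translation":[45,-128,0],"angular":[0,0,0],"jaw":0.27},{"translation":[45,-128,30],"angular":[0,0,0],"jaw":0.27},{"translation":[45,-128,70],"angular":[0,0,0],"jaw":0.27},{"translation":[45,-128,110],"angular":[0,0,0],"jaw":0.27},{"translation":[45,-128,125],"angular":[0,0,0],"jaw":0.27},{"translation":[45,-128,125],"angular":[0,0,0],"jaw":0.27}]'
python3 - <<'E'
from h import *
i=ctrl.camera_info('wrist');o=ctrl.get_obs();print(o['ee_pos'],o['width'])
im=snap('wrist','w4.png')
h=cv2.cvtColor(im,cv2.COLOR_RGB2HSV)
m=((h[...,0]>40)&(h[...,0]<80)&(h[...,1]>60)&(h[...,2]>60)).astype(np.uint8)
n,l,s,c=cv2.connectedComponentsWithStats(m)
for k in range(1,n):
    if s[k][4]>200: print(s[k],c[k],px2w('wrist',*c[k],25,i))
E
```

```text
t: 8.1
ee_pos: [484.9, -48.5, 70.8]
orientation: [-2.139, -2.298, 0.003]
ft_force: [0.5, 0.4, 0.1]
width: 23.7
grasp_force: 0.0
[484.88942931 -48.54180908  70.81145189] 23.672681575264683
[ 297  290   50   57 2217] [321.77943166 318.54082093] [489.39825226 -92.92755198  25.        ]
[398 321  46  10 306] [422.99019608 326.08823529] [561.41229949 -93.75137719  25.        ]
```

View pics/w4.png

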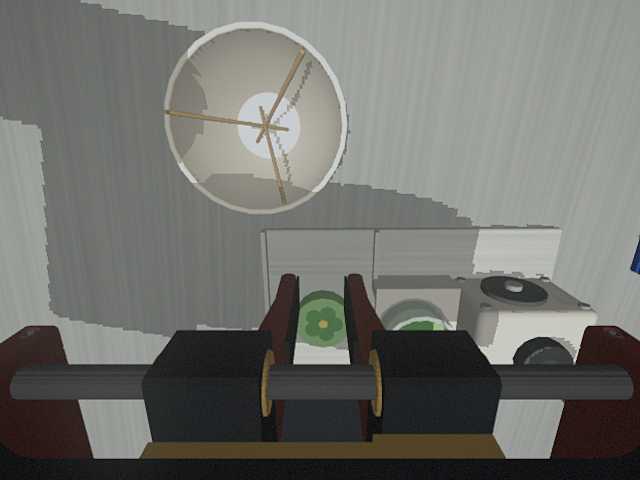

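The sweet at (322,320) is centred between the fingertips and the lane below them is clear. I'll lower to z 16 and push along the lane.

```bash
python3 -m creep '[{"translation":[0,0,15],"angular":[0,0,0],"jaw":0.27},{"translation":[0,0,30],"angular":[0,0,0],"jaw":0.27},{"translation":[0,0,42],"angular":[0,0,0],"jaw":0.27},{"translation":[0,0,50],"angular":[0,0,0],"jaw":0.27},{"translation":[0,0,54.5],"angular":[0,0,0],"jaw":0.27},{"translation":[0,0,54.5],"angular":[0,0,0],"jaw":0.27},{"translation":[-5,0,54.5],"angular":[0,0,0],"jaw":0.27},{"translation":[-10,0,54.5],"angular":[0,0,0],"jaw":0.27}]'; python3 -m creep '[{"translation":[-5,0,0],"angular":[0,0,0],"jaw":0.27},{"translation":[-10,0,0],"angular":[0,0,0],"jaw":0.27},{"translation":[-16,0,0],"angular":[0,0,0],"jaw":0.27},{"translation":[-23,0,0],"angular":[0,0,0],"jaw":0.27},{"translation":[-30,0,0],"angular":[0,0,0],"jaw":0.27},{"translation":[-37,0,0],"angular":[0,0,0],"jaw":0.27},{"translation":[-42,0,0],"angular":[0,0,0],"jaw":0.27},{"translation":[-45,0,0],"angular":[0,0,0],"jaw":0.27}]'
python3 - <<'E'
from h import *
i=ctrl.camera_info('wrist');o=ctrl.get_obs();print(o['ee_pos'],o['width'])
im=snap('wrist','w5.png')
E
```

```text
t: 9.15
ee_pos: [486.7, -59.0, 17.5]
orientation: [2.14, 2.3, 0.001]
ft_force: [0.4, 0.3, -1.3]
width: 23.6
grasp_force: 0.0
t: 10.15
ee_pos: [489.7, -103.9, 17.2]
orientation: [2.14, 2.3, 0.0]
ft_force: [-0.2, 0.4, 0.2]
width: 23.8
grasp_force: 0.1
[ 489.66096073 -103.85256057   17.17989047] 23.75485851935344
```

View pics/w5.png

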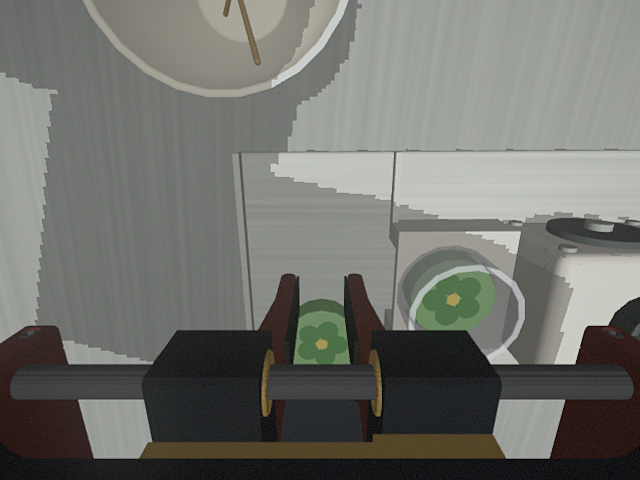

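The sweet is cradled in the fingers at (322,340) and sliding along the lane. I'll keep pushing onto the slate.

```bash
python3 -m creep '[{"translation":[-4,0,1],"angular":[0,0,0],"jaw":0.27},{"translation":[-10,0,1.5],"angular":[0,0,0],"jaw":0.27},{"translation":[-16,0,1.5],"angular":[0,0,0],"jaw":0.27},{"translation":[-22,0,1.5],"angular":[0,0,0],"jaw":0.27},{"translation":[-28,0,1.5],"angular":[0,0,0],"jaw":0.27},{"translation":[-34,0,1.5],"angular":[0,0,0],"jaw":0.27},{"translation":[-40,0,1.5],"angular":[0,0,0],"jaw":0.27},{"translation":[-46,0,1.5],"angular":[0,0,0],"jaw":0.27}]'; python3 -m creep '[{"translation":[-6,0,0],"angular":[0,0,0],"jaw":0.27},{"translation":[-12,0,0],"angular":[0,0,0],"jaw":0.27},{"translation":[-18,0,0],"angular":[0,0,0],"jaw":0.27},{"translation":[-24,0,0],"angular":[0,0,0],"jaw":0.27},{"translation":[-29,0,0],"angular":[0,0,0],"jaw":0.27},{"translation":[-34,0,0],"angular":[0,0,0],"jaw":0.27},{"translation":[-37,0,0],"angular":[0,0,0],"jaw":0.27},{"translation":[-39,0,0],"angular":[0,0,0],"jaw":0.27}]'
```

```text
t: 11.2
ee_pos: [493.0, -149.8, 15.7]
orientation: [2.14, 2.3, 0.0]
ft_force: [-0.5, -0.6, 0.0]
width: 23.5
grasp_force: 0.1
t: 12.2
ee_pos: [495.8, -188.4, 15.7]
orientation: [2.14, 2.3, 0.0]
ft_force: [0.1, -0.5, -0.8]
width: 23.4
grasp_force: 0.1
```

Now I back off along the lane, go up, and look from the top.

```bash
python3 -m creep '[{"translation":[5,0,0],"angular":[0,0,0],"jaw":0.27},{"translation":[15,0,0],"angular":[0,0,0],"jaw":0.27},{"translation":[22,0,-5],"angular":[0,0,0],"jaw":0.27},{"translation":[22,0,-40],"angular":[0,0,0],"jaw":0.27},{"translation":[22,0,-90],"angular":[0,0,0],"jaw":0.27},{"translation":[22,0,-150],"angular":[0,0,0],"jaw":0.27},{"translation":[22,0,-200],"angular":[0,0,0],"jaw":0.27},{"translation":[22,0,-200],"angular":[0,0,0],"jaw":0.27}]'
python3 -m creep '[{"translation":[-20,50,0],"angular":[0,0,0],"jaw":0.27},{"translation":[-40,100,0],"angular":[0,0,0],"jaw":0.27},{"translation":[-70,150,0],"angular":[0,0,0],"jaw":0.27},{"translation":[-100,200,0],"angular":[0,0,0],"jaw":0.27},{"translation":[-100,200,0],"angular":[0,0,0],"jaw":0.27},{"translation":[-100,200,0],"angular":[0,0,0],"jaw":0.27},{"translation":[-100,200,0],"angular":[0,0,0],"jaw":0.27},{"translation":[-100,200,0],"angular":[0,0,0],"jaw":0.27}]'
python3 - <<'E'
from h import *
im=snap('top','t6.png')[:,:,::-1]
cv2.imwrite('pics/c6.png',cv2.resize(im[195:325,340:480],None,fx=4.5,fy=4.5,interpolation=cv2.INTER_CUBIC))
h=cv2.cvtColor(im.copy(),cv2.COLOR_BGR2HSV)
m=((h[...,0]>40)&(h[...,0]<80)&(h[...,1]>60)&(h[...,2]>60)).astype(np.uint8)
n,l,s,c=cv2.connectedComponentsWithStats(m)
y=.1129;M=np.array([[np.cos(y),-np.sin(y)],[np.sin(y),np.cos(y)]])
for k in range(1,n):
    if s[k][4]>50 and 340<c[k][0]<480 and 195<c[k][1]<325:
        p=px2w('top',*c[k],23); print(s[k],c[k],p,'slate',M.T@(p[:2]-[462.5,-228]))
E
```

```text
t: 13.2
ee_pos: [496.5, -166.6, 220.1]
orientation: [2.134, 2.295, 0.005]
ft_force: [0.6, -0.3, -1.3]
width: 23.7
grasp_force: 0.0
t: 14.2
ee_pos: [700.2, -251.2, 216.2]
orientation: [2.14, 2.3, 0.0]
ft_force: [0.8, 0.4, 0.6]
width: 23.6
grasp_force: 0.0
[375 240  16  16 197] [382.38071066 247.63451777] [550.23715217 -91.68775891  23.        ] slate [102.53555806 125.55992305]
[423 262  16  15 194] [430.44845361 268.89175258] [ 496.0643965  -211.62799038   23.        ] slate [35.19518648 12.48640299]
```

View pics/c6.png

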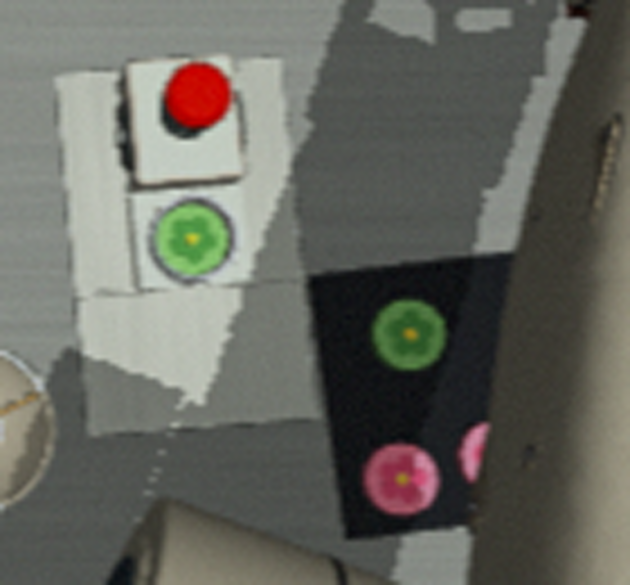

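The sweet at crop (409,334) lies wholly on the slate, at slate (35,12) mm. The plunger is up at (198,96) and the stack is centred at (193,238). The slate edge and the visible pink at (402,479) have not moved. The arm is clear, so I hand in.

```bash
python3 -c "
from workcell import ctrl
print(ctrl.close_job())"
```

```text
the job is handed in; nothing more can be done
None
```

The job is handed in: I pressed the plunger once, fully down, and it sprang back, then I slid the single green sweet onto the slate (at about x 35, y 12 mm in the slate's frame); the final top view showed the stack, the slate and the fully visible pink in place, the arm hid most of the other pink, and I did not check the other things on the table.

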